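Lock a cast on the surveying table and ease its ball clamp

TASK

Get this plaster cast ready for surveying: push the cast carrier fully home in the slot of the surveying table, then swing the latch all the way across behind it. Then screw the black wing screw of the ball clamp down (clockwise) until it seats and back it off a quarter turn, so that the ball tilts stiffly; finish still gripping the wing screw there, because I will tilt the cast next and it must be nipped up at once. Leave the other things on the bench where they are.

Things in the scene. Friction and masses are not known exactly. Their poses are not given: they have to be found in the camera images.
- survey_table: Surveying table, fixed: round grey foot 124 mm across, a steel ball, on it an aluminium platform 92 (x) by 84 mm (y), top 80 mm above the bench, with a T-slot along x, mouth at -x. Origin: centre of the foot's underside, under the platform's centre; x = way home of the carrier, z up. A clamp arm, top 43 mm above the bench, runs along -y to the wing screw's upright axis at x 0, y -92 mm.
- carrier_home (a point): Where the carrier's origin is when home: platform top, 80 mm above the table's origin, axes as the table's. The rear stop is the cross bar at x +43 to +52 mm, rising 8 mm above the platform.
- cast_carrier: Loose steel plate 86 (x) by 76 (y) by 6 mm with a white plaster cast fixed on it (top 38 mm above origin), 0.2 to 0.4 kg. Origin: plate underside centre; axes as the table's. Its T-tongue runs in the slot, 1 mm play, 1.5 to 4 N. Starts 30 to 42 mm short of home. Push it on the front of its upright heel plate: face at x -43 mm, 44 mm wide (y), up to 25 mm above origin; no room to grip it.
- latch (a joint): Steel latch crank on an upright pivot at x -49.5, y +52 mm of the table, 7 mm thick, top 88 mm above the bench. 0 = open, 1.57 = fully across (a stop at each end), counter-clockwise from above. Its 50 mm finger points to -x when open, to -y when closed, then just in front of the heel plate (it strikes a carrier that is not home). Friction 0.04 N m; stays where left. Starts at 0 to 0.15.
- latch_pin (a point): Middle of the latch's upright black handle pin, 12 mm thick, 26 mm tall, this point 103 mm above the bench and 55 mm from the pivot: to the pivot's +y when open, to its -x when closed (table's axes). To be pinched from above or pushed.
- clamp_screw (a joint): Angle by which the wing screw is backed off: 0 = seated (firm stop), grows counter-clockwise seen from above; 1.57 = a quarter turn off. Starts 0.9 to 2.2 off. Friction 0.06 N m before it seats; stays where it is left. Rises 2 mm a turn.
- wing: Black plastic wing of the clamp screw, 38 mm long (its x), 10 mm thick (its y), 26 mm long in its lower half, from 49 to 76 mm above the bench. Origin: on the screw axis, 43 mm above the bench; z up. When seated its x is the table's x. Grip it across the flats from above, fingertips at least 50 mm above the bench, clear of the clamp arm.
- spare_cast: Bystander: tan plaster jaw model 75 x 67 x 32 mm, behind the table. Origin: centre of its underside.
- powder_pot: Bystander: white screw-lid pot 41 mm across, 25 mm tall, behind the table. Origin: centre of its underside.
- wax_spatula: Bystander: wax spatula with red-brown grip, 166 x 12 x 11 mm, lying on the bench behind the table. Origin: its middle, underside.
Mind the look-alikes: they are no part of the job. Leave any red look-alike of the cast_carrier alone.

How it is judged (in metres and radians):
On the way, in this order (a step that is already met when the one before it is completed fails the run):
1. the carrier is pushed fully home in the slot (x of cast_carrier in the frame of survey_table above -0.003 m and value of joint latch below 1 rad), for 0.2 s.
2. the latch is swung fully across with the carrier home (value of joint latch above 1.37 rad and x of cast_carrier in the frame of survey_table above -0.004 m), for 0.2 s.
3. the wing screw is turned down until it seats (value of joint clamp_screw below 0.08 rad), for 0.1 s.
At the end, for the whole second after the job is handed in: The wing screw, after seating, stands a quarter turn off (1.27 to 1.87 rad from seated) and the fingers still grip it with at least 2 N; the carrier is home (within 4 mm) and at rest and the latch fully across (within 0.2 rad of its stop) (all of step 2 and value of joint clamp_screw between 1.27 and 1.87 rad and contact force between the fingers and wing above 2 N and linear speed of cast_carrier below 0.02 m/s); the arm keeps its last pose, push and grip.
It fails at once if a bystander is displaced by more than 20 mm (distance of any of spare_cast, powder_pot, wax_spatula from where it was at the start of the episode above 0.02 m).
It also fails if it takes over 58 s, if anything falls off the work surface, if the arm or the gripper's body presses on something with over 40 N, if the wrist force passes 120 N, or if a joint passes its speed limit or range.

ROBOT

A 6-joint arm with a two-finger parallel gripper is mounted at the origin on a cart in front of the work surface, level with it; the furniture and walls round the work are solid. World frame = base frame: x ahead of the robot, y to its left, z up, the work surface at z = 0. Lengths are in mm, angles in rad, forces in N, time in s.
With the tool pointing down it reaches from about 350 to 725 mm from the base axis. Payload 6 kg.
Tool frame: the origin (TCP) lies midway between the tips of the shut fingers; the grasp point (between the pads) lies 19 mm behind it; z points along the fingers, y is the line along which they close (so a half turn about z gives the same grasp; the last joint's range is limited). The gripper opens to 85 mm and grips with 20 to 120 N. Pads are 22 mm wide; open, the fingers measure 114 mm over their backs; the gripper's body (76 mm by 85 mm) begins 54 mm behind the grasp point. The pads swing forward as they close: fully open they stand 13 mm farther back than shut.
Start: joints at [1.437, 0.04, 0.085, 0, -1.615, -0.334], TCP at [270.526, 535.527, 231.261] pointing down, gripper open.
Joint ranges: [-2.56, 2.56], [-1.29, 2.01], [-1.08, 1.49], [-3.29, 1.98], [-2.81, -0.18], [-2.99, 2.99]. Speed limits (rad/s): [2.57, 2.57, 3.01, 3.14, 3.14, 3.14].

INTERFACE

Orientations are given as a 3x3 rotation matrix whose columns are the frame's x, y, z axes.
In Python, from station import manip gives the robot as it stands.
- The arm moves only by the tool move_arm, never from a script. Its argument "series" is a list of rows, each a list of 7 numbers: the shift along the tool's x, y, z in cm, then the turn, a rotation vector about the tool's x, y, z in rad, then the opening, from 0 (shut) to 1 (fully open). In form: [[x, y, z, ax, ay, az, fingers], ...]. A call has 1 to 8 rows; each row shifts and turns the commanded pose from where the row before left it, along the tool's axes as they then stand; what a row does not reach is not made up. A row lasts 1/10 s, in which the tool goes at most 50 mm and 8.59 degrees, less where a joint would pass 70% of its speed; a pose out of reach is approached as far as the arm can. A call is refused whole if a number of a shift passes 5 or a number of a turn 0.15, either way. A call with a gripper value outside its range is refused whole. The fingers move at their own pace and stop on an object; the grip force is fixed at half the most. Time passes only in rows, so rows that do not move let the fingers close. It gives the time, the measured TCP pose, the force, the opening and the grip force at its end, in the units of the state.
- manip.observe(): the state, without advancing time (a new reading comes with each control period).
- manip.camera(name): name is "scene" or "top"; returns a dict with "img" (384x512x3 uint8, red, green, blue), "camera_matrix" (3x3 intrinsics, pixels), "D" ([k1, k2, p1, p2, k3] as OpenCV has them; the pictures are not rectified), "extrinsics" (4x4, takes a point from camera to world coordinates). Camera axes: x right, y up, looking along -z (the intrinsics and any distortion apply to the point x, -y, -z); pixel columns grow to the right and rows downward; lengths in mm; the calibration is good to about 2 mm. A picture is of the moment at which its call begins. There is no depth.
- manip.close_job(): hands the job in; it is judged then, once.
The state is a dict: "time_s": time; "qpos": joint angles; "joint_velocities": joint speeds; "effort": joint torques, N m; "ee_pos": TCP position; "tool_rot": TCP orientation; "wrist_force": force on the tool from outside, world axes, zero at the start; "moment": the same for the moment, N m; "gripper_width": finger opening in mm; "grip_force": force on a finger pad.
Only numpy, scipy, OpenCV 4.12 (cv2) and the standard library are available. Lean on these libraries where they do the work, as an engineer would, in place of code of your own. Each camera call takes 0.05 s, during which the arm holds its last target. There are 200 camera calls.

## Working session

There is one attempt and no reset: what is moved stays moved. The work goes in short steps, Python scripts to look and compute and a tool call to move; the robot and the scene stay as the last step left them, time stands still between calls to the robot, and variables do not carry over. Pictures are saved under pics/ and viewed, at most 10 in all, crops included, and the job is handed in when it is done.

Besides the shell and the picture viewer there is one more tool, called after "Request:" in YAML: its name, and indented under it one key for each argument. move_arm: Moves the arm, as the interface text tells. Its arguments: {"type":"object","properties":{"series":{"type":"array"}},"required":["series"]}

```bash
mkdir -p pics
cat > h.py <<'E'
import numpy as np, cv2
from station import manip
def cam(n):
    c=manip.camera(n); return {k:np.array(v) for k,v in c.items()}
def ray(c,uv):
    p=cv2.undistortPoints(np.array([[uv]],float),c['camera_matrix'].astype(float),c['D'].astype(float))[0,0]
    E=c['extrinsics']; d=E[:3,:3]@np.array([p[0],-p[1],-1.]); return E[:3,3],d/np.linalg.norm(d)
def onz(c,uv,z):
    o,d=ray(c,uv); return o+d*(z-o[2])/d[2]
def proj(c,P):
    E=c['extrinsics']; q=(np.atleast_2d(P)-E[:3,3])@E[:3,:3]; q=q*[1,-1,-1]
    return cv2.projectPoints(q,np.zeros(3),np.zeros(3),c['camera_matrix'].astype(float),c['D'].astype(float))[0][:,0]
def save(n,img): cv2.imwrite('pics/'+n+'.png',np.ascontiguousarray(img[:,:,::-1]))
E
python3 - <<'E'
from h import *
import pickle
for n in('scene','top'):
    c=cam(n); pickle.dump(c,open(n+'.pkl','wb')); save(n+'0',c['img']); print(n,c['extrinsics'].round(2).tolist(),c['camera_matrix'].round(1).tolist(),c['D'])
s=manip.observe(); print(s)
E
```

```text
scene [[0.48, 0.55, -0.68, -39.2], [-0.88, 0.31, -0.37, -288.09], [0.01, 0.77, 0.63, 645.53], [0.0, 0.0, 0.0, 1.0]] [[357.8, 0.0, 259.6], [0.0, 357.8, 190.8], [0.0, 0.0, 1.0]] [-0.07883606  0.          0.          0.          0.        ]
top [[-0.0, 1.0, -0.03, 507.38], [-1.0, -0.0, 0.01, 32.58], [0.01, 0.03, 1.0, 1219.08], [0.0, 0.0, 0.0, 1.0]] [[498.3, 0.0, 265.1], [0.0, 498.3, 188.4], [0.0, 0.0, 1.0]] [0.02557403 0.         0.         0.         0.        ]
{'time_s': 0.1, 'qpos': array([ 1.43667851e+00,  4.07968313e-02,  8.39439842e-02, -3.94576237e-04,
       -1.61548174e+00, -3.33702055e-01]), 'joint_velocities': array([-0.00054519, -0.00024197,  0.00391527,  0.00312771, -0.00164335,
        0.00348173]), 'effort': array([-5.08459998e-03, -3.69339395e+01,  3.48285449e+01,  6.95199519e+00,
       -4.52239648e-03, -2.02041861e-06]), 'ee_pos': array([270.37235505, 535.32103402, 230.3741871 ]), 'tool_rot': array([[ 8.92561369e-01, -4.50925545e-01, -5.96333343e-04],
       [-4.50925920e-01, -8.92560165e-01, -1.47174292e-03],
       [ 1.31383093e-04,  1.58252304e-03, -9.99998739e-01]]), 'wrist_force': array([ 0.87193891,  0.33829335, -0.56565789]), 'moment': array([-0.00094212, -0.00298662,  0.01419087]), 'grip_force': 0.0, 'gripper_width': 85.3805872316135}
```

View pics/scene0.png

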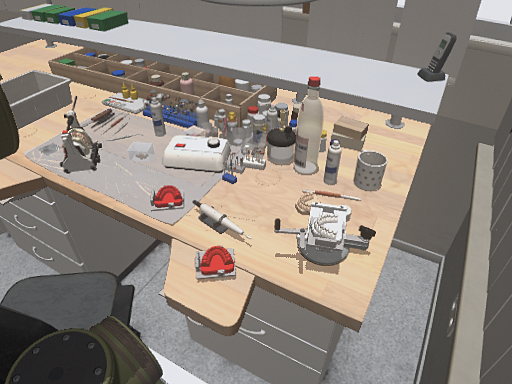

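View pics/top0.png

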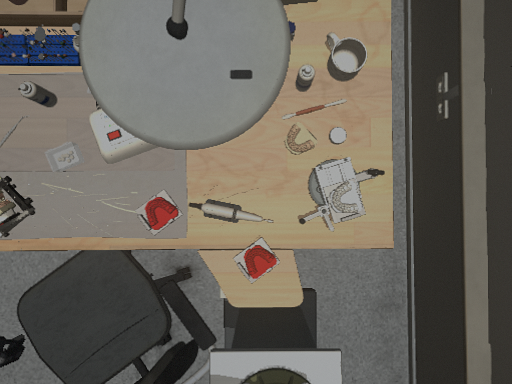

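The scene view shows the white-cast table at (325,230), the wing at (368,232) and the latch pin at (278,230).

Things that could be taken for the carrier, by top-view pixel:
- white cast on the table (338,188): chosen, because it sits on the grey foot and has the clamp arm
- red casts (160,211) and (257,258): red look-alikes, left alone
- tan jaw (299,138): the spare cast

For the wing there is only the black piece at (375,173). For the latch pin there is only the black knob at (302,220). I'll check the choice in one close crop.

Run:
```python
from h import *
import pickle
t=pickle.load(open('top.pkl','rb'));s=pickle.load(open('scene.pkl','rb'))
a=cv2.resize(t['img'][145:240,290:390],(400*1,380),interpolation=cv2.INTER_CUBIC)
b=cv2.resize(s['img'][185:280,270:370],None,fx=4,fy=4,interpolation=cv2.INTER_CUBIC)
a=cv2.resize(a,(400,380))
save('crop',np.hstack([a,b]))
for n,uv,z in(('wing',(375,173),76),('pin',(302,220),116),('foot',(338,188),80)): print(n,onz(t,uv,z).round(1))
```

```text
wing [ 576.3 -229.7   76. ]
pin [470.3 -58.  116. ]
foot [ 542.  -143.8   80. ]
```

View pics/crop.png

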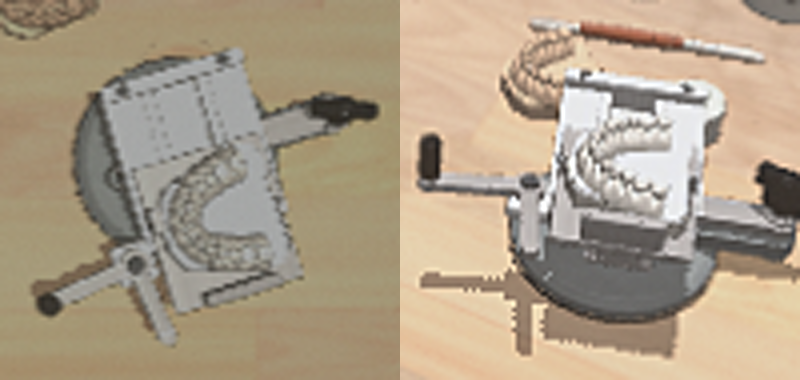

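```bash
cat > fit.py <<'E'
from h import *
import pickle
from scipy.optimize import least_squares
t=pickle.load(open('top.pkl','rb'));s=pickle.load(open('scene.pkl','rb'))
def blob(c,x0,y0,x1,y1,th=60):
    g=c['img'][y0:y1,x0:x1].max(2)<th
    n,l,st,ce=cv2.connectedComponentsWithStats(g.astype(np.uint8))
    k=1+np.argmax(st[1:,4]); pts=np.argwhere(l==k)[:,::-1]
    return ce[k]+[x0,y0],st[k],cv2.minAreaRect(pts.astype(np.float32))
wt=blob(t,362,160,390,185);ws=blob(s,355,222,380,245)
pt=blob(t,296,214,308,228);ps=blob(s,272,214,284,234)
print(wt,ws,pt,ps,sep='\n')
f=lambda u,v:np.array([(u+.5)/4-.5+290,(v+.5)/4-.5+145])
obs=[(t,wt[0],(0,-92,66)),(s,ws[0],(0,-92,64)),(t,f(172,73),(47.5,0,88)),(t,f(135,264),(-49.5,52,90))]
R=lambda a:np.array([[np.cos(a),-np.sin(a),0],[np.sin(a),np.cos(a),0],[0,0,1]])
def res(p): return np.concatenate([(proj(c,R(p[2])@np.array(P)+[p[0],p[1],0])[0]-uv)*(1 if c is t else .5) for c,uv,P in obs])
r=least_squares(res,[540,-144,.3]); print(r.x,r.fun.round(2))
p=r.x
o=[]
for uv,c in((pt[0],t),(ps[0],s)): o.append(ray(c,uv))
A=sum(np.eye(3)-np.outer(d,d) for _,d in o);b=sum((np.eye(3)-np.outer(d,d))@q for q,d in o)
P=np.linalg.solve(A,b);print('pin tri',P, 'table',R(p[2]).T@(P-[p[0],p[1],0]), 'wing tri')
o=[ray(t,wt[0]),ray(s,ws[0])]
A=sum(np.eye(3)-np.outer(d,d) for _,d in o);b=sum((np.eye(3)-np.outer(d,d))@q for q,d in o)
print(np.linalg.solve(A,b))
for uv in((205,298),(280,268)):
    q=onz(t,f(*uv),105); print('heel',R(p[2]).T@(q-[p[0],p[1],0]))
# overlay
im=t['img'].copy()
im=cv2.resize(im[140:240,285:395],None,fx=6,fy=6,interpolation=cv2.INTER_CUBIC)
for Q in [(46,42,80),(46,-42,80),(-46,42,80),(-46,-42,80),(-49.5,52,88),(0,-92,76),(47.5,0,88),(-104.5,52,116),(-49.5,107,116)]:
    u=((proj(t,R(p[2])@np.array(Q)+[p[0],p[1],0])[0]-[285,140]+.5)*6).astype(int); cv2.circle(im,u.tolist(),3,(0,0,255),-1)
save('ov',im)
E
python3 fit.py
```

```text
(array([374.94029851, 171.97014925]), array([ 6,  9, 16,  7, 67], dtype=int32), ((13.489998817443848, 11.930000305175781), (5.939697742462158, 15.132086753845215), 81.8698959350586))
(array([366.40833333, 232.6       ]), array([  4,   4,  17,  13, 120], dtype=int32), ((11.149999618530273, 11.049999237060547), (16.127614974975586, 10.75174331665039), 18.434947967529297))
(array([301.75  , 220.4375]), array([ 4,  5,  5,  4, 16], dtype=int32), ((6.0, 6.5), (4.0, 3.0), 0.0))
(array([277.40625, 224.53125]), array([ 3,  5,  5, 11, 32], dtype=int32), ((5.0, 10.0), (10.0, 4.0), 90.0))
[ 5.52912143e+02 -1.44225539e+02  2.87381229e-01] [ 0.23  0.14  0.11 -0.83 -0.    0.23 -0.14 -0.09]
pin tri [468.58613021 -58.7347187   96.93177413] table [-56.63608073 105.88631204  96.93177413] wing tri
[ 579.66601931 -233.29105916   58.40723169]
heel [-78.39609977  21.54367983 105.        ]
heel [-74.39520743 -23.4897316  105.        ]
```

View pics/ov.png

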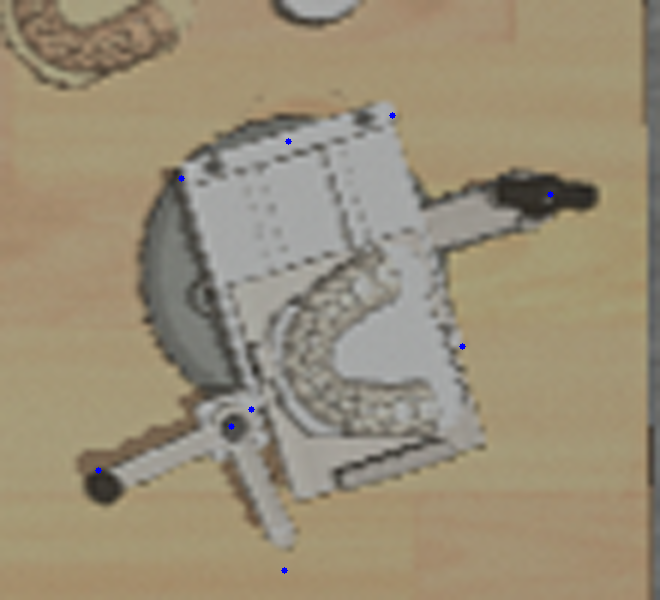

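The crop shows:
- **Carrier:** the white cast carrier is well short of home, with the rear bar at (290,140) ahead of it.
- **Latch:** open, with its pin at (103,487).
- **Wing:** at (547,195), at roughly 1.3 rad.
- **Fitted dots:** they sit on the bar, pivot and wing.

Now I'll fly over.

Request:
move_arm:
  series:
    - [2.94, 3.52, 0, 0, 0, 0, 0.3]
    - [2.94, 3.52, 0, 0, 0, 0, 0]
    - [2.94, 3.52, 0, 0, 0, 0, 0]
    - [2.94, 3.52, 0, 0, 0, 0, 0]
    - [2.94, 3.52, 0, 0, 0, 0, 0]
    - [2.94, 3.52, 0, 0, 0, 0, 0]
    - [2.94, 3.52, 0, 0, 0, 0, 0]
    - [2.94, 3.52, 0, 0, 0, 0, 0]

```text
time_s: 0.9
ee_pos: [353.3, 176.4, 231.1]
tool_rot: [[0.893, -0.45, 0.0], [-0.45, -0.893, 0.0], [-0.0, -0.0, -1.0]]
wrist_force: [0.6, -0.5, -0.7]
gripper_width: 0.0
grip_force: 0.0
```

Request:
move_arm:
  series:
    - [2.94, 3.52, 0, 0, 0, 0, 0]
    - [2.94, 3.52, 0, 0, 0, 0, 0]
    - [2.94, 3.52, 0, 0, 0, 0, 0]
    - [2.94, 3.52, 0, 0, 0, 0, 0]
    - [2.94, 3.52, 0, 0, 0, 0, 0]
    - [2.94, 3.52, 0, 0, 0, 0, 0]
    - [2.94, 3.52, 0, 0, 0, 0, 0]
    - [2.94, 3.52, 0, 0, 0, 0, 0]

```text
time_s: 1.7
ee_pos: [436.3, -181.4, 231.1]
tool_rot: [[0.892, -0.451, 0.0], [-0.451, -0.892, 0.0], [0.0, -0.0, -1.0]]
wrist_force: [1.1, 1.5, 0.2]
gripper_width: -0.3
grip_force: 0.0
```

Request:
move_arm:
  series:
    - [0, 0, 0, 0, 0, 0.136, 0]
    - [0, 0, 0, 0, 0, 0.136, 0]
    - [0, 0, 0, 0, 0, 0.136, 0]
    - [0, 0, 0, 0, 0, 0.136, 0]
    - [0, 0, 0, 0, 0, 0.136, 0]
    - [0, 0, 0, 0, 0, 0.136, 0]
    - [0, 0, 0, 0, 0, 0, 0]
    - [0, 0, 0, 0, 0, 0, 0]

```text
time_s: 2.5
ee_pos: [436.3, -179.2, 231.1]
tool_rot: [[0.287, -0.958, -0.0], [-0.958, -0.287, 0.0], [-0.0, 0.0, -1.0]]
wrist_force: [-0.3, -0.4, -0.7]
gripper_width: 0.0
grip_force: 0.0
```

```bash
cat > st.py <<'E'
from h import *
T=np.array([552.9,-144.2,0]);A=.287
R=np.array([[np.cos(A),-np.sin(A),0],[np.sin(A),np.cos(A),0],[0,0,1]])
def st():
    o=manip.observe();q=np.array(o['tool_rot']);p=np.array(o['ee_pos'])
    yaw=np.arctan2(q[1,0],q[0,0])-A
    print('t',round(o['time_s'],2),'tab',(R.T@(p-T)).round(1),'yawx-A',yaw.round(3),'zax',q[:,2].round(3),'q',np.round(o['qpos'],2),'F(tab)',(R.T@o['wrist_force']).round(1),'M',np.round(o['moment'],2),'w',round(o['gripper_width'],1),round(o['grip_force'],1))
    return o,p,q
def go(x,y,z):
    o,p,q=st(); print('shift cm',(q.T@(R@np.array([x,y,z])+T-p)/10).round(2))
E
python3 -c "
from st import *
go(-122,0,150)"
```

```text
t 2.5 tab [-121.7   -0.6  231.1] yawx-A -1.567 zax [-0.  0. -1.] q [ 0.04 -0.31 -0.23 -0.   -1.65  0.25] F(tab) [-0.4 -0.3 -0.7] M [ 0.06 -0.01  0.  ] w 0.0 0.0
shift cm [-0.06  0.02  8.11]
```

Request:
move_arm:
  series:
    - [0, 0, 4, 0, 0, 0, 0]
    - [0, 0, 4, 0, 0, 0, 0]
    - [0, 0, 4, 0, 0, 0, 0]
    - [0, 0, 1.9, 0, 0, 0, 0]
    - [0, -1, 0, 0, 0, 0, 0]
    - [0, -0.5, 0, 0, 0, 0, 0]
    - [0, 0, 0, 0, 0, 0, 0]

```text
time_s: 3.2
ee_pos: [452.5, -175.0, 94.2]
tool_rot: [[0.285, -0.959, 0.002], [-0.959, -0.285, -0.001], [0.001, -0.002, -1.0]]
wrist_force: [-0.5, -0.1, 0.3]
gripper_width: 0.4
grip_force: 0.0
```

```bash
python3 -c "
from st import *
st()
c=cam('scene'); save('pre',cv2.resize(c['img'][160:290,240:400],None,fx=4,fy=4,interpolation=cv2.INTER_CUBIC))"
```

```text
t 3.2 tab [-105.    -1.1   94.2] yawx-A -1.569 zax [ 0.002 -0.001 -1.   ] q [ 0.05 -0.25 -0.43  0.   -1.39  0.24] F(tab) [-0.5  0.1  0.3] M [-0.    0.02  0.01] w 0.4 0.0
```

View pics/pre.png

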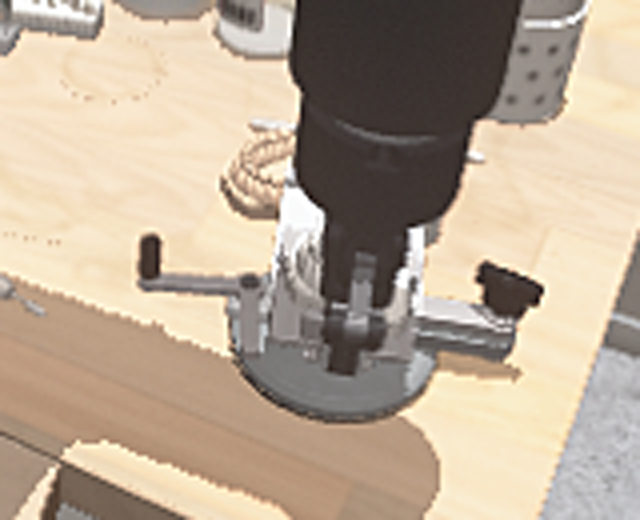

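The fingers at (345,340) stand in front of the heel plate, centred and clear of the latch finger. Next I'll push slowly.

Request:
move_arm:
  series:
    - [0, -0.8, 0, 0, 0, 0, 0]
    - [0, -0.7, 0, 0, 0, 0, 0]
    - [0, -0.7, 0, 0, 0, 0, 0]
    - [0, -0.7, 0, 0, 0, 0, 0]
    - [0, -0.5, 0, 0, 0, 0, 0]

```text
time_s: 3.75
ee_pos: [484.0, -165.3, 92.3]
tool_rot: [[0.283, -0.959, -0.0], [-0.959, -0.283, -0.0], [0.0, 0.0, -1.0]]
wrist_force: [-1.8, -0.8, 1.8]
gripper_width: -0.1
grip_force: 1.1
```

```bash
python3 -c "
from st import *
st()"
```

```text
t 3.75 tab [-72.1  -0.7  92.3] yawx-A -1.571 zax [-0. -0. -1.] q [ 0.07 -0.17 -0.37  0.   -1.37  0.22] F(tab) [-2.  -0.3  1.8] M [-0.24  0.66  0.01] w -0.1 1.1
```

In contact at about 2 N. I'll carry on to the stop.

Request:
move_arm:
  series:
    - [0, -0.4, 0, 0, 0, 0, 0]
    - [0, -0.3, 0, 0, 0, 0, 0]
    - [0, -0.3, 0, 0, 0, 0, 0]
    - [0, -0.2, 0, 0, 0, 0, 0]
    - [0, -0.1, 0, 0, 0, 0, 0]

```text
time_s: 4.25
ee_pos: [496.0, -161.7, 92.3]
tool_rot: [[0.283, -0.959, -0.0], [-0.959, -0.283, -0.0], [0.0, 0.0, -1.0]]
wrist_force: [-1.9, -0.4, 0.9]
gripper_width: -0.4
grip_force: 0.9
```

```bash
python3 -c "
from st import *
st()"
```

```text
t 4.25 tab [-59.5  -0.7  92.3] yawx-A -1.571 zax [-0. -0. -1.] q [ 0.07 -0.14 -0.34  0.   -1.37  0.22] F(tab) [-1.9  0.2  0.9] M [-0.15  0.59  0.01] w -0.4 0.9
```

Request:
move_arm:
  series:
    - [0, -0.1, 0, 0, 0, 0, 0]
    - [0, -0.1, 0, 0, 0, 0, 0]
    - [0, -0.1, 0, 0, 0, 0, 0]
    - [0, -0.1, 0, 0, 0, 0, 0]

```text
time_s: 4.65
ee_pos: [498.4, -161.4, 92.2]
tool_rot: [[0.283, -0.959, -0.003], [-0.959, -0.283, -0.001], [0.0, 0.004, -1.0]]
wrist_force: [-9.3, -3.8, 3.7]
gripper_width: 0.1
grip_force: 4.9
```

```bash
python3 -c "
from st import *
st()"
```

```text
t 4.65 tab [-57.2  -1.1  92.2] yawx-A -1.571 zax [-0.003 -0.001 -1.   ] q [ 0.07 -0.13 -0.34  0.   -1.37  0.21] F(tab) [-10.   -1.1   3.7] M [-1.26  2.85 -0.02] w 0.1 4.9
```

Request:
move_arm:
  series:
    - [0, -0.1, 0, 0, 0, 0, 0]
    - [0, 0, 0, 0, 0, 0, 0]
    - [0, 0, 0, 0, 0, 0, 0]

```text
time_s: 4.95
ee_pos: [498.4, -161.5, 92.2]
tool_rot: [[0.282, -0.959, -0.005], [-0.959, -0.282, -0.002], [0.0, 0.006, -1.0]]
wrist_force: [-11.1, -3.4, 4.5]
gripper_width: -0.4
grip_force: 5.6
```

```bash
python3 -c "
from st import *
st()"
```

```text
t 4.95 tab [-57.1  -1.2  92.2] yawx-A -1.572 zax [-0.005 -0.002 -1.   ] q [ 0.07 -0.13 -0.34  0.   -1.37  0.21] F(tab) [-11.6  -0.1   4.5] M [-1.13  3.47  0.03] w -0.4 5.6
```

Request:
move_arm:
  series:
    - [0, 1, 0, 0, 0, 0, 0]
    - [0, 1.2, 0, 0, 0, 0, 0]
    - [0, 0, 2.5, 0, 0, 0, 0]
    - [0, 0, -5, 0, 0, 0, 0]
    - [0, 0, -4, 0, 0, 0, 0.2]
    - [0, 0, -1, 0, 0, 0, 0.5]
    - [0, 0, 0, 0, 0, 0, 0.5]

```text
time_s: 5.65
ee_pos: [480.5, -166.5, 169.9]
tool_rot: [[0.283, -0.959, 0.006], [-0.959, -0.283, 0.0], [0.001, -0.006, -1.0]]
wrist_force: [0.5, -0.1, -0.2]
gripper_width: 41.8
grip_force: 0.0
```

```bash
python3 -c "
from st import *
import pickle
t=pickle.load(open('top.pkl','rb'));print(R.T@(onz(t,(301.75,220.44),113)-T))
go(-56,106,150)"
```

```text
[-55.71992121 106.65114574 113.        ]
t 5.65 tab [-75.7  -0.9 169.9] yawx-A -1.571 zax [ 0.006  0.    -1.   ] q [ 0.06 -0.21 -0.26  0.   -1.51  0.22] F(tab) [ 0.4 -0.2 -0.2] M [-0.02 -0.01 -0.01] w 41.8 0.0
shift cm [-10.69  -1.96   1.99]
```

Request:
move_arm:
  series:
    - [-3.6, -0.7, 0, 0, 0, 0, 0.5]
    - [-3.6, -0.7, 0, 0, 0, 0, 0.5]
    - [-3.5, -0.6, 0, 0, 0, 0, 0.5]
    - [0, 0, 2, 0, 0, 0, 0.5]
    - [0, 0, 0, 0, 0, 0, 0.5]

```text
time_s: 6.15
ee_pos: [466.6, -57.2, 143.5]
tool_rot: [[0.285, -0.959, -0.005], [-0.959, -0.285, 0.001], [-0.002, 0.005, -1.0]]
wrist_force: [-0.4, -0.5, -0.1]
gripper_width: 42.8
grip_force: 0.0
```

```bash
python3 -c "
from st import *
go(-56,106.5,94)
a,b=cam('top'),cam('scene'); save('pin',np.hstack([cv2.resize(c,(400,400),interpolation=cv2.INTER_CUBIC) for c in(a['img'][150:250,270:370],b['img'][170:270,235:335])]))"
```

```text
t 6.15 tab [-58.1 107.9 143.5] yawx-A -1.569 zax [-0.005  0.001 -1.   ] q [ 0.31 -0.31 -0.39 -0.   -1.49 -0.02] F(tab) [-0.6 -0.4 -0.1] M [-0.03  0.06  0.  ] w 42.8 0.0
shift cm [ 0.15 -0.24  4.95]
```

View pics/pin.png

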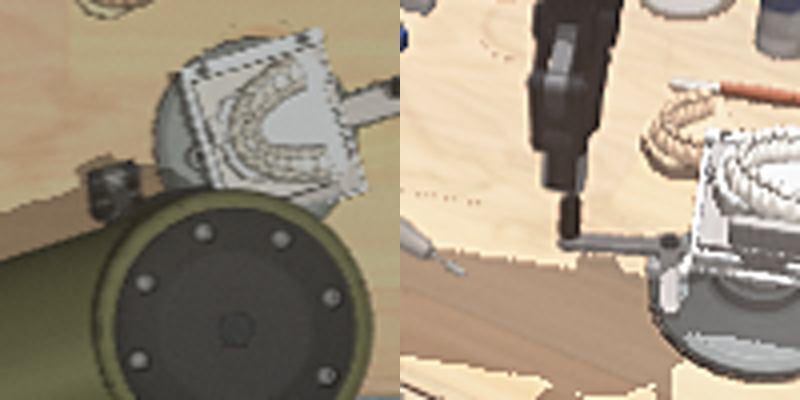

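The scene half shows the fingers straight above the black pin at (570,215). The carrier is now against the rear bar. Next I'll descend and pinch.

Request:
move_arm:
  series:
    - [0.1, -0.1, 2.5, 0, 0, 0, 0.5]
    - [0, 0, 2.3, 0, 0, 0, 0.5]
    - [0, 0, 0, 0, 0, 0, 0.4]
    - [0, 0, 0, 0, 0, 0, 0.2]
    - [0, 0, 0, 0, 0, 0, 0]
    - [0, 0, 0, 0, 0, 0, 0]
    - [0, 0, 0, 0, 0, 0, 0]

```text
time_s: 6.95
ee_pos: [470.4, -59.3, 101.0]
tool_rot: [[0.283, -0.959, 0.002], [-0.959, -0.283, -0.001], [0.001, -0.002, -1.0]]
wrist_force: [-1.3, -2.3, 4.7]
gripper_width: 8.7
grip_force: 58.8
```

```bash
python3 -c "
from st import *
st()"
```

```text
t 6.95 tab [-55.1 104.8 101. ] yawx-A -1.571 zax [ 0.002 -0.001 -1.   ] q [ 0.3  -0.29 -0.45  0.   -1.41 -0.02] F(tab) [-1.9 -1.9  4.7] M [-0.54  0.45 -0.11] w 8.7 58.8
```

The grip is a little high: TCP 101, with the pin top at 116. I'll re-grip lower.

Request:
move_arm:
  series:
    - [0, 0, 0, 0, 0, 0, 0.4]
    - [0, 0, 0, 0, 0, 0, 0.4]
    - [0, 0, 0.7, 0, 0, 0, 0.4]
    - [0, 0, 0, 0, 0, 0, 0.2]
    - [0, 0, 0, 0, 0, 0, 0]
    - [0, 0, 0, 0, 0, 0, 0]
    - [0, 0, 0, 0, 0, 0, 0]

```text
time_s: 7.65
ee_pos: [469.4, -58.9, 91.7]
tool_rot: [[0.283, -0.959, -0.001], [-0.959, -0.283, 0.0], [-0.0, 0.001, -1.0]]
wrist_force: [0.1, -0.2, -3.8]
gripper_width: 9.8
grip_force: 58.4
```

```bash
python3 -c "
from st import *
st()"
```

```text
t 7.65 tab [-56.  105.5  91.7] yawx-A -1.571 zax [-0.001  0.    -1.   ] q [ 0.3  -0.28 -0.46 -0.   -1.39 -0.02] F(tab) [ 0.  -0.2 -3.8] M [ 0.05 -0.06 -0.01] w 9.8 58.4
```

Request:
move_arm:
  series:
    - [0.13, 0.71, 0, 0, 0, -0.132, 0]
    - [0.13, 0.71, 0, 0, 0, -0.132, 0]
    - [0.13, 0.71, 0, 0, 0, -0.132, 0]
    - [0.13, 0.71, 0, 0, 0, -0.132, 0]
    - [0.13, 0.71, 0, 0, 0, -0.132, 0]
    - [0.13, 0.71, 0, 0, 0, -0.132, 0]

```text
time_s: 8.25
ee_pos: [439.5, -88.7, 91.7]
tool_rot: [[0.884, -0.467, -0.001], [-0.467, -0.884, 0.001], [-0.002, -0.001, -1.0]]
wrist_force: [0.4, 2.3, -3.7]
gripper_width: 9.8
grip_force: 58.6
```

```bash
python3 -c "
from st import *
st()"
```

```text
t 8.25 tab [-93.   85.4  91.7] yawx-A -0.773 zax [-0.001  0.001 -1.   ] q [ 0.25 -0.36 -0.52 -0.   -1.41  0.83] F(tab) [ 1.1  2.1 -3.7] M [0.77 0.22 0.07] w 9.8 58.6
```

Request:
move_arm:
  series:
    - [0.13, 0.71, 0, 0, 0, -0.132, 0]
    - [0.13, 0.71, 0, 0, 0, -0.132, 0]
    - [0.13, 0.71, 0, 0, 0, -0.132, 0]
    - [0.13, 0.71, 0, 0, 0, -0.132, 0]
    - [0.13, 0.71, 0, 0, 0, -0.132, 0]
    - [0, 0, 0, 0, 0, 0, 0]

```text
time_s: 8.85
ee_pos: [437.9, -124.6, 91.7]
tool_rot: [[0.986, 0.168, -0.002], [0.168, -0.986, 0.001], [-0.002, -0.001, -1.0]]
wrist_force: [-3.2, 0.1, -2.6]
gripper_width: 9.9
grip_force: 58.7
```

```bash
python3 -c "
from st import *
st()"
```

```text
t 8.85 tab [-104.8   51.3   91.7] yawx-A -0.118 zax [-0.002  0.001 -1.   ] q [ 0.17 -0.34 -0.51 -0.   -1.4   1.57] F(tab) [-3.   1.  -2.6] M [0.7  0.95 0.16] w 9.9 58.7
```

Request:
move_arm:
  series:
    - [0, 0.15, 0, 0, 0, 0, 0]
    - [0, 0.1, 0, 0, 0, 0, 0]
    - [0, 0, 0, 0, 0, 0, 0]

```text
time_s: 9.15
ee_pos: [438.0, -125.1, 91.6]
tool_rot: [[0.986, 0.164, -0.003], [0.164, -0.986, 0.003], [-0.002, -0.004, -1.0]]
wrist_force: [-6.5, 10.4, 0.1]
gripper_width: 9.6
grip_force: 59.2
```

```bash
python3 -c "
from st import *
st()"
```

```text
t 9.15 tab [-104.8   50.8   91.6] yawx-A -0.122 zax [-0.003  0.003 -1.   ] q [ 0.16 -0.33 -0.5  -0.   -1.4   1.57] F(tab) [-3.3 11.8  0.1] M [3.4  2.25 0.2 ] w 9.6 59.2
```

The latch is hard on its stop at 12 N. Release, lift and rotate.

Request:
move_arm:
  series:
    - [0, -0.1, 0, 0, 0, 0, 0.3]
    - [0, 0, 0, 0, 0, 0, 0.5]
    - [0, 0, 0, 0, 0, 0, 0.5]
    - [0, 0, -3, 0, 0, 0, 0.5]
    - [0, 0, -4, 0, 0, 0.14, 0.5]
    - [0, 0, -1, 0, 0, 0.14, 0.5]
    - [0, 0, 0, 0, 0, 0.14, 0.5]
    - [0, 0, 0, 0, 0, 0.14, 0.5]

```text
time_s: 9.95
ee_pos: [439.4, -126.3, 173.4]
tool_rot: [[0.921, -0.389, 0.002], [-0.389, -0.921, -0.0], [0.002, -0.0, -1.0]]
wrist_force: [-0.5, -0.2, -0.9]
gripper_width: 42.7
grip_force: 0.0
```

Request:
move_arm:
  series:
    - [0, 0, 0, 0, 0, 0.14, 0.5]
    - [0, 0, 0, 0, 0, 0.14, 0.5]
    - [0, 0, 0, 0, 0, 0.14, 0.5]
    - [0, 0, 0, 0, 0, 0.14, 0.5]
    - [0, 0, 0, 0, 0, 0.14, 0.5]
    - [0, 0, 0, 0, 0, 0.14, 0.5]
    - [0, 0, 0, 0, 0, 0.14, 0.5]
    - [0, 0, 0, 0, 0, 0, 0.5]

```text
time_s: 10.75
ee_pos: [439.1, -126.3, 172.7]
tool_rot: [[0.195, -0.981, 0.001], [-0.981, -0.195, -0.001], [0.001, -0.001, -1.0]]
wrist_force: [-0.6, 0.7, 0.7]
gripper_width: 43.1
grip_force: 0.0
```

```bash
cp st.py st2.py
python3 - <<'E'
from st import *
import pickle
go(0,-92,160)
t=cam('top');s=cam('scene')
# wing: re-triangulate, orientation via top & scene rects back-projected at mid height
for c,(x0,y0,x1,y1),z in((t,(362,160,390,185),70),(s,(355,222,380,245),66)):
    g=(c['img'][y0:y1,x0:x1].max(2)<60).astype(np.uint8)
    n,l,sv,ce=cv2.connectedComponentsWithStats(g);k=1+np.argmax(sv[1:,4])
    P=np.array([onz(c,(u+x0,v+y0),z)[:2] for v,u in np.argwhere(l==k)],np.float32)
    m=P.mean(0);w,V=np.linalg.eigh(np.cov(P.T)); 
    print(m,R.T[:2,:2]@(m-T[:2]),'th',(np.arctan2(V[1,1],V[0,1])-A)%np.pi,np.sqrt(w)*np.sqrt(12))
E
sed -n 1,1p st.py >/dev/null
python3 - <<'E'
import sys; sys.path.insert(0,'.')
from h import *
t=cam('top');s=cam('scene')
save('chk',np.hstack([cv2.resize(t['img'][145:245,290:390],(400,400),interpolation=cv2.INTER_CUBIC),cv2.resize(s['img'][180:280,275:375],(400,400),interpolation=cv2.INTER_CUBIC)]))
E
```

```text
t 10.75 tab [-104.1   49.4  172.7] yawx-A -1.661 zax [ 0.001 -0.001 -1.   ] q [ 0.16 -0.36 -0.37  0.   -1.55  0.03] F(tab) [-0.4  0.8  0.7] M [ 0.    0.05 -0.01] w 43.1 0.0
shift cm [ 13.14 -11.65   1.29]
[ 578.861  -231.4294] [  0.20658274 -91.01043808] th 1.2486537701376557 [11.85029808 36.821439  ]
[ 577.1625  -216.96893] [  2.67092385 -76.66062557] th 0.0020217493476111237 [5.67518580e-04 1.46891701e+01]
```

View pics/chk.png

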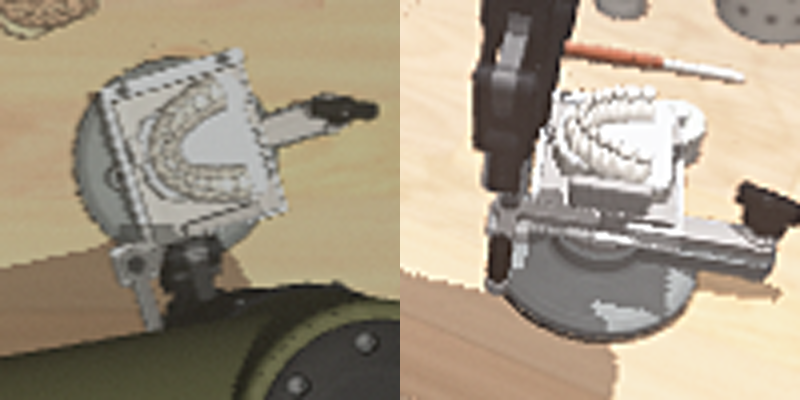

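The latch finger lies across the heel front at scene crop (600,220) and the carrier is home. In the top crop the wing is at (345,106), at about 1.2 rad. Next I'll move over the wing.

Request:
move_arm:
  series:
    - [3.3, -2.9, 0, 0, 0, 0, 0.5]
    - [3.3, -2.9, 0, 0, 0, 0, 0.5]
    - [3.3, -2.9, 0, 0, 0, 0, 0.5]
    - [3.2, -2.9, 0, 0, 0, 0, 0.5]
    - [0, 0, 2, 0, 0, 0.125, 0.5]
    - [0, 0, 4, 0, 0, 0.125, 0.5]
    - [0, 0, 0, 0, 0, 0, 0.5]
    - [0, 0, 0, 0, 0, 0, 0.5]

```text
time_s: 11.75
ee_pos: [578.1, -231.8, 112.6]
tool_rot: [[-0.047, -0.999, -0.002], [-0.999, 0.047, -0.001], [0.001, 0.002, -1.0]]
wrist_force: [-0.9, -0.6, 0.6]
gripper_width: 42.4
grip_force: 0.0
```

Run:
```python
from st import *
go(0,-92,54)
s=cam('scene'); save('wing',cv2.resize(s['img'][180:280,310:430],None,fx=5,fy=5,interpolation=cv2.INTER_CUBIC))
```

```text
t 11.75 tab [ -0.6 -91.2 112.6] yawx-A -1.904 zax [-0.002 -0.001 -1.   ] q [-0.06  0.12 -0.05  0.   -1.41  0.01] F(tab) [-1.  -0.3  0.6] M [-0.06  0.   -0.  ] w 42.4 0.0
shift cm [ 0.05 -0.1   5.86]
```

View pics/wing.png

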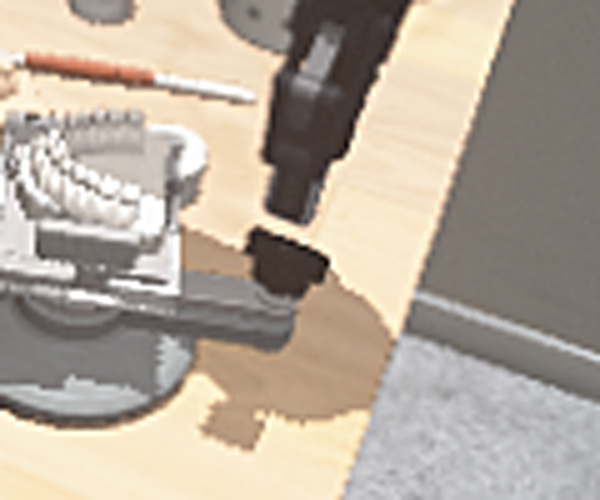

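The fingers at (290,200) straddle the wing at (287,262) from above. Next I'll descend and close.

Request:
move_arm:
  series:
    - [0, -0.1, 2.5, 0, 0, 0, 0.5]
    - [0, 0, 2.5, 0, 0, 0, 0.5]
    - [0, 0, 0.7, 0, 0, 0, 0.5]
    - [0, 0, 0, 0, 0, 0, 0.4]
    - [0, 0, 0, 0, 0, 0, 0.2]
    - [0, 0, 0, 0, 0, 0, 0]
    - [0, 0, 0, 0, 0, 0, 0]
    - [0, 0, 0, 0, 0, 0, 0]

```text
time_s: 12.6
ee_pos: [579.0, -232.0, 58.1]
tool_rot: [[-0.051, -0.999, -0.0], [-0.999, 0.051, -0.001], [0.001, 0.0, -1.0]]
wrist_force: [-7.0, 2.6, 7.0]
gripper_width: 8.5
grip_force: 61.2
```

```bash
python3 -c "
from st import *
st()"
```

```text
t 12.6 tab [  0.2 -91.6  58.1] yawx-A -1.908 zax [-0.    -0.001 -1.   ] q [-0.06  0.15 -0.12  0.   -1.31  0.01] F(tab) [-6.   4.5  7. ] M [ 0.71  2.52 -0.03] w 8.5 61.2
```

Request:
move_arm:
  series:
    - [0, 0, 0, 0, 0, 0, 0.4]
    - [0, 0, 0, 0, 0, 0, 0.4]
    - [-0.05, 0.12, 0.45, 0, 0, 0, 0.4]
    - [0, 0, 0, 0, 0, 0, 0.2]
    - [0, 0, 0, 0, 0, 0, 0]
    - [0, 0, 0, 0, 0, 0, 0]
    - [0, 0, 0, 0, 0, 0, 0]

```text
time_s: 13.3
ee_pos: [578.5, -231.0, 50.6]
tool_rot: [[-0.051, -0.999, 0.0], [-0.999, 0.051, -0.0], [-0.0, -0.0, -1.0]]
wrist_force: [3.0, 0.5, -2.1]
gripper_width: 9.3
grip_force: 60.0
```

```bash
python3 -c "
from st import *
st()"
```

```text
t 13.3 tab [  0.  -90.5  50.6] yawx-A -1.909 zax [ 0. -0. -1.] q [-0.06  0.15 -0.13 -0.   -1.29  0.01] F(tab) [ 3.  -0.4 -2.1] M [-0.09 -0.82 -0.02] w 9.3 60.0
```

Request:
move_arm:
  series:
    - [0, 0, 0, 0, 0, 0, 0.4]
    - [0, 0, 0, 0, 0, 0, 0.4]
    - [0.1, 0, -0.3, 0, 0, 0, 0.4]
    - [0, 0, 0, 0, 0, 0, 0.2]
    - [0, 0, 0, 0, 0, 0, 0]
    - [0, 0, 0, 0, 0, 0, 0]
    - [0, 0, 0, 0, 0, 0, 0]

```text
time_s: 14.0
ee_pos: [578.6, -232.2, 54.4]
tool_rot: [[-0.051, -0.999, 0.001], [-0.999, 0.051, -0.0], [0.0, -0.001, -1.0]]
wrist_force: [0.9, -0.1, 2.7]
gripper_width: 9.0
grip_force: 60.0
```

Request:
move_arm:
  series:
    - [0, 0, 0, 0, 0, 0.1, 0]
    - [0, 0, 0, 0, 0, 0.1, 0]
    - [0, 0, 0, 0, 0, 0.1, 0]
    - [0, 0, 0, 0, 0, 0.1, 0]
    - [0, 0, 0, 0, 0, 0.1, 0]
    - [0, 0, 0, 0, 0, 0.1, 0]

```text
time_s: 14.6
ee_pos: [578.8, -232.2, 54.2]
tool_rot: [[-0.609, -0.793, 0.001], [-0.793, 0.609, -0.001], [-0.0, -0.001, -1.0]]
wrist_force: [2.6, -1.1, 0.7]
gripper_width: 8.6
grip_force: 59.8
```

```bash
python3 -c "
from st import *
st()"
```

```text
t 14.6 tab [ -0.1 -91.7  54.2] yawx-A -2.513 zax [ 0.001 -0.001 -1.   ] q [-0.06  0.15 -0.12  0.   -1.3  -0.59] F(tab) [ 2.2 -1.8  0.7] M [-0.35 -0.66  0.11] w 8.6 59.8
```

Request:
move_arm:
  series:
    - [0, 0, 0, 0, 0, 0.1, 0]
    - [0, 0, 0, 0, 0, 0.1, 0]
    - [0, 0, 0, 0, 0, 0.1, 0]
    - [0, 0, 0, 0, 0, 0.1, 0]
    - [0, 0, 0, 0, 0, 0.1, 0]
    - [0, 0, 0, 0, 0, 0.05, 0]

```text
time_s: 15.2
ee_pos: [578.9, -232.4, 54.1]
tool_rot: [[-0.934, -0.358, 0.002], [-0.358, 0.934, -0.001], [-0.001, -0.001, -1.0]]
wrist_force: [3.6, -2.4, 0.0]
gripper_width: 8.4
grip_force: 59.7
```

```bash
python3 -c "
from st import *
st()"
```

```text
t 15.2 tab [ -0.  -91.9  54.1] yawx-A -3.062 zax [ 0.002 -0.001 -1.   ] q [-0.06  0.15 -0.12  0.   -1.3  -1.14] F(tab) [ 2.8 -3.3  0. ] M [-0.58 -0.91  0.04] w 8.4 59.7
```

Request:
move_arm:
  series:
    - [0, 0, 0, 0, 0, 0.04, 0]
    - [0, 0, 0, 0, 0, 0.04, 0]
    - [0, 0, 0, 0, 0, 0.03, 0]
    - [0, 0, 0, 0, 0, 0, 0]
    - [0, 0, 0, 0, 0, 0, 0]

```text
time_s: 15.7
ee_pos: [578.9, -232.4, 54.1]
tool_rot: [[-0.966, -0.258, 0.002], [-0.258, 0.966, -0.001], [-0.001, -0.001, -1.0]]
wrist_force: [4.8, -2.9, -0.3]
gripper_width: 8.8
grip_force: 59.8
```

```bash
python3 -c "
from st import *
st()"
```

```text
t 15.7 tab [ -0.  -91.9  54.1] yawx-A -3.167 zax [ 0.002 -0.001 -1.   ] q [-0.06  0.15 -0.12  0.   -1.3  -1.25] F(tab) [ 3.8 -4.2 -0.3] M [-1.03 -1.58  0.38] w 8.8 59.8
```

The moment is rising, so I'll turn slightly more to confirm the seat.

Request:
move_arm:
  series:
    - [0, 0, 0, 0, 0, 0.03, 0]
    - [0, 0, 0, 0, 0, 0.03, 0]
    - [0, 0, 0, 0, 0, 0, 0]
    - [0, 0, 0, 0, 0, 0, 0]

```text
time_s: 16.1
ee_pos: [578.9, -232.3, 54.1]
tool_rot: [[-0.98, -0.201, 0.001], [-0.201, 0.98, -0.001], [-0.001, -0.001, -1.0]]
wrist_force: [4.3, -3.7, -0.5]
gripper_width: 8.6
grip_force: 67.5
```

```bash
python3 -c "
from st import *
st()"
```

```text
t 16.1 tab [ -0.  -91.9  54.1] yawx-A -3.226 zax [ 0.001 -0.001 -1.   ] q [-0.06  0.15 -0.12  0.   -1.3  -1.31] F(tab) [ 3.1 -4.8 -0.5] M [-1.19 -1.47  1.21] w 8.6 67.5
```

It has seated at 1.2 N m. Now I'll back off a quarter turn.

Request:
move_arm:
  series:
    - [0, 0, 0, 0, 0, -0.12, 0]
    - [0, 0, 0, 0, 0, -0.12, 0]
    - [0, 0, 0, 0, 0, -0.12, 0]
    - [0, 0, 0, 0, 0, -0.12, 0]
    - [0, 0, 0, 0, 0, -0.12, 0]
    - [0, 0, 0, 0, 0, -0.12, 0]
    - [0, 0, 0, 0, 0, -0.12, 0]

```text
time_s: 16.8
ee_pos: [578.7, -232.2, 54.3]
tool_rot: [[-0.502, -0.865, 0.001], [-0.865, 0.502, -0.0], [-0.0, -0.001, -1.0]]
wrist_force: [3.3, -1.7, 1.0]
gripper_width: 8.7
grip_force: 59.8
```

Request:
move_arm:
  series:
    - [0, 0, 0, 0, 0, -0.12, 0]
    - [0, 0, 0, 0, 0, -0.12, 0]
    - [0, 0, 0, 0, 0, -0.12, 0]
    - [0, 0, 0, 0, 0, -0.12, 0]
    - [0, 0, 0, 0, 0, -0.12, 0]
    - [0, 0, 0, 0, 0, -0.12, 0]
    - [0, 0, 0, 0, 0, -0.09, 0]
    - [0, 0, 0, 0, 0, 0, 0]

```text
time_s: 17.6
ee_pos: [578.4, -232.2, 54.4]
tool_rot: [[0.277, -0.961, 0.001], [-0.961, -0.277, -0.0], [0.001, -0.0, -1.0]]
wrist_force: [1.1, -0.9, 3.3]
gripper_width: 8.8
grip_force: 60.1
```

```bash
python3 -c "
from st import *
st()
t=cam('top');s=cam('scene')
save('fin',np.hstack([cv2.resize(t['img'][145:245,290:390],(400,400),interpolation=cv2.INTER_CUBIC),cv2.resize(s['img'][180:280,275:375],(400,400),interpolation=cv2.INTER_CUBIC)]))"
```

```text
t 17.6 tab [ -0.4 -91.6  54.4] yawx-A -1.578 zax [ 0.001 -0.    -1.   ] q [-0.06  0.15 -0.12  0.   -1.3   0.34] F(tab) [ 0.8 -1.1  3.3] M [-0.35 -0.44  0.06] w 8.8 60.1
```

View pics/fin.png

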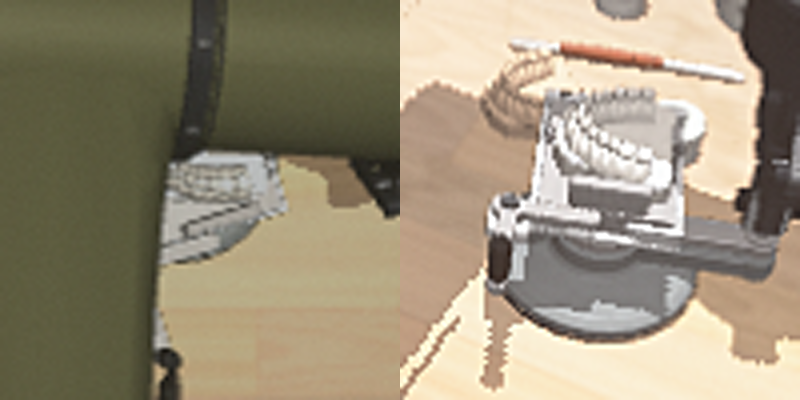

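The carrier is home, with the latch across the heel at (600,225) and its pin at (500,255). The spatula and spare cast have not moved. The wing is gripped at (770,205), a quarter turn off. Handing in.

```bash
python3 -c "
from st import *
print(manip.close_job()); st()"
```

```text
the job is handed in; nothing more can be done
None
the job is handed in; nothing more can be done
```

The job is handed in at 17.6 s, with no verdict returned: by my measurements the carrier is home, the latch is fully across, and the wing screw was seated, backed off about 1.57 rad and is still gripped at 60 N.

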